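# Show the apprentice the next bird house to stain

## Robot

A 6-joint arm with a two-finger parallel gripper is mounted at the origin on the work surface. World frame = base frame: x ahead of the robot, y to its left, z up, the work surface at z = 0. Lengths are in m, angles in degrees, forces in N, time in s.
With the tool pointing down it reaches from about 0.3 to 0.75 m from the base axis. Payload 8.5 kg.
Tool frame: the origin (TCP) lies between the finger pads, 19 mm behind the fingertips; this is the grasp point; z points along the fingers, y is the line along which they close (so a half turn about z gives the same grasp; the last joint's range is limited). The gripper opens to 85 mm and grips with 20 to 120 N. Pads are 22 mm wide; open, the fingers measure 114 mm over their backs; the gripper's body (76 mm by 85 mm) begins 54 mm behind the grasp point. The pads swing forward as they close: fully open they stand 13 mm farther back than shut.
Start: joints at [61.805, 21.807, 74.336, -0, 83.858, -12.336], TCP at [0.15, 0.529, 0.25] pointing down, gripper open.
Joint ranges: [-178.18, 178.18], [-50.72, 133.34], [12.68, 142.11], [-81.47, 261.47], [9.98, 163.14], [-165.26, 165.26]. Speed limits (degrees/s): [136.94, 136.94, 180, 180, 180, 180].

## Interface

Orientations are given as a 3x3 rotation matrix whose columns are the frame's x, y, z axes.
In Python, from rig import observe, cams, ticket gives the robot as it stands.
- The arm moves only by the tool move_arm, never from a script. Its arguments are lists of equal length, an entry for each row: "jaw": the finger opening in cm, from 0 to 8.54; "dp": the shift along the tool's x, y, z in cm, a list of three; "turn": the turn, a rotation vector about the tool's x, y, z in rad, a list of three. In form: {"jaw": [jaw, ...], "dp": [[tx, ty, tz], ...], "turn": [[wx, wy, wz], ...]}. A call has 1 to 12 rows; each row shifts and turns the commanded pose from where the row before left it, along the tool's axes as they then stand; what a row does not reach is not made up. A row lasts 1/12 s, in which the tool goes at most 41.7 mm and 7.16 degrees, less where a joint would pass 70% of its speed; a pose out of reach is approached as far as the arm can. A call is refused whole if a number of a shift passes 4.17 or a number of a turn 0.125, either way. A call with a gripper value outside its range is refused whole. The fingers move at their own pace and stop on an object; "force" is the grip in N (left out, the last holds). Time passes only in rows, so rows that do not move let the fingers close. It gives the time, the measured TCP pose, the force, the opening and the grip force at its end, in the units of the state.
- observe(): the state, without advancing time (a new reading comes with each control period).
- cams.get_image(name): name is "scene" or "side" or "wrist"; returns (picture, depth): 400x640x3 uint8, red, green, blue; 400x640 float32, m along the optical axis (not along the pixel's ray), 0 where there is no reading.
- cams.calibration(name): a dict with "vertical_fov" (degrees; the focal length in pixels is half the picture's height over the tangent of half this angle, whatever the lens; pixels are square), "cx", "cy" (the principal point, pixels), "k1" (the pictures are not rectified: a ray, as slopes to the right and down, at radius r is drawn at 1 + k1 r^2 times it, then the intrinsics apply), "view" (4x4, takes a point from world to camera coordinates); the wrist camera has in their place "tool_from_camera" (4x4, takes a point from camera to tool coordinates, whose origin is the TCP and whose axes are the flange's). Camera axes: x right, y up, looking along -z (the intrinsics and any distortion apply to the point x, -y, -z); pixel columns grow to the right and rows downward; lengths in m; the calibration is good to about 2 mm. A picture is of the moment at which its call begins: read the wrist's pose just before it. calibration takes no time and is no camera call.
- ticket.close_job(): hands the job in; it is judged then, once.
Trained networks look in the newest picture that a camera, given by its name, has taken for a name from the list of things; names that differ only in an ending like _2 or _b are one class to them, and where a whole thing is asked for, a point or a joint stands for the part that bears it (a point fixed in the world has none). Each returns a list of dicts, best first, with "p" (0 to 1); they miss things now and then, are a little off and sometimes report something else, mostly with a low value. They report only what shows in the picture. A call takes as long as a camera call.
- cams.spot_in(camera, query): "box" ([centre column, centre row, width, height] as shares, 0 to 1, of the picture: columns of its width, rows of its height, round what is visible of it).
- cams.outline_of(camera, query): "mask" (400x640 bool, what is visible of it) and "box" ([centre column, centre row, width, height] as shares, 0 to 1, of the picture: columns of its width, rows of its height, round what is visible of it).
- cams.mark_of(camera, query): "location" ([column, row] as shares, 0 to 1, of the picture: columns of its width, rows of its height: a listed point, or the origin of a listed thing).
The state is a dict: "time_s": time; "q": joint angles; "qvel": joint speeds; "joint_efforts": joint torques, N m; "position": TCP position; "tool_rot": TCP orientation; "ft_force": force on the tool from outside, world axes, zero at the start; "wrist_torque": the same for the moment, N m; "grip_width": finger opening in m; "gripper_force": force on a finger pad.
Only numpy, scipy, OpenCV 4.12 (cv2) and the standard library are available. Lean on these libraries where they do the work, as an engineer would, in place of code of your own. Each camera call takes 0.05 s, during which the arm holds its last target. There are 200 camera calls.

## Task

Call the apprentice by pressing the red call button all the way down and letting it come up again. Then show what to do next: point straight down with the fingertips at the middle of the ridge of the bird house that is still bare pale wood, about three centimetres above it, for two seconds; then point in the same way at the middle of the lid of the brown stain tin for two seconds, and finish still pointing there. Touch nothing but the button, lift or shift nothing, and pass well above the other bird houses, tins and the glue bottle so as not to seem to point at them.

Things in the scene. Friction and masses are not known exactly. Their poses are not given: they have to be found in the camera images.
- pale_house: Small wooden bird house: 100 mm square walls, 45 degree gable roof 130 mm along the ridge and about 132 mm across, 164 mm high in all. Loose, about 0.5 kg. Origin: centre of its underside, z up; ridge along its x axis; front, with black entrance hole and 28 mm perch peg, faces its -x. This one is bare, pale, unfinished wood all over.
- pale_ridge (a point): Top of the middle of the pale bird house's roof ridge, 164 mm above its underside; z up. Point here first.
- brown_house: Small wooden bird house: 100 mm square walls, 45 degree gable roof 130 mm along the ridge and about 132 mm across, 164 mm high in all. Loose, about 0.5 kg. Origin: centre of its underside, z up; ridge along its x axis; front, with black entrance hole and 28 mm perch peg, faces its -x. This one is stained dark brown all over.
- green_house: Small wooden bird house: 100 mm square walls, 45 degree gable roof 130 mm along the ridge and about 132 mm across, 164 mm high in all. Loose, about 0.5 kg. Origin: centre of its underside, z up; ridge along its x axis; front, with black entrance hole and 28 mm perch peg, faces its -x. This one has dark brown walls and a green roof.
- brown_tin: A closed round steel tin, 75 mm across, 90 mm high over its lid, with a 68 mm lid and a wide band of the same colour. Loose, about 0.6 kg. Origin at the centre of its underside, z up. Lid and band dark brown: the stain to be used.
- brown_lid (a point): Middle of the top of the brown tin's lid, 90 mm above its underside; z up. Point here second.
- green_tin: A closed round steel tin, 75 mm across, 90 mm high over its lid, with a 68 mm lid and a wide band of the same colour. Loose, about 0.6 kg. Origin at the centre of its underside, z up. Lid and band green.
- white_tin: A closed round steel tin, 75 mm across, 90 mm high over its lid, with a 68 mm lid and a wide band of the same colour. Loose, about 0.6 kg. Origin at the centre of its underside, z up. Lid and band off-white.
- call (a joint): The call button's plunger: 0 when up, 0.006 (m) when fully pressed down; a spring (about 5 N when fully down) brings it up again when released.
- call_top (a point): Middle of the top of the red round button, 32 mm across, 22 mm above the bench when up. It stands in a round grey housing, 48 mm across and 12 mm high, fixed to the bench; pressed straight down by 6 mm. z up.
- glue: A loose white glue bottle with an orange cap, 52 mm across and 110 mm high. Origin at the centre of its underside. To be left alone.
- brush: A loose paint brush, 200 mm long and 20 mm thick, lying flat at the side of the bench, to be left alone. Origin at the middle of its length, on the bench; long axis x, handle to -x.
- hammer: A loose hammer, 260 mm long and 26 mm thick, lying flat at the side of the bench, to be left alone. Origin at the middle of its length, on the bench; long axis x, handle to -x.

How it is judged:
By the outcome, as a careful person would: the job done as asked, in the order asked, and still so for the second after the job is handed in, with the robot touching nothing.
It also fails if it takes over 58 s, if anything falls off the work surface, if the arm or the gripper's body presses on something with over 40 N, if the wrist force passes 120 N, or if a joint passes its speed limit or range.

## Working session

There is one attempt and no reset: what is moved stays moved. The work goes in short steps, Python scripts to look and compute and a tool call to move; the robot and the scene stay as the last step left them, time stands still between calls to the robot, and variables do not carry over. Pictures are saved under pics/ and viewed, at most 10 in all, crops included, and the job is handed in when it is done.

Besides the shell and the picture viewer there is one more tool, called after "Request:" by a JSON object that holds its "op" and its "data", one argument or row to a line. move_arm: Moves the arm, as the interface text tells. Its arguments: {"type":"object","properties":{"jaw":{"type":"array","items":{"type":"number"}},"dp":{"type":"array","items":{"type":"array","items":{"type":"number"}}},"turn":{"type":"array","items":{"type":"array","items":{"type":"number"}}},"force":{"type":"number"}},"required":["jaw","dp","turn"]}

```bash
mkdir -p pics
cat > h.py <<'E'
import numpy as np, cv2
from rig import observe, cams, ticket
def world(name, u, v, d, st=None):
    c=cams.calibration(name); f=200/np.tan(np.radians(c["vertical_fov"])/2)
    xd,yd=(u-c["cx"])/f,(v-c["cy"])/f
    x,y=xd,yd
    for _ in range(20):
        s=1+c["k1"]*(x*x+y*y); x,y=xd/s,yd/s
    p=np.stack([x*d,-y*d,-d*np.ones_like(x),np.ones_like(x)],-1)
    if "view" in c: return (p@np.linalg.inv(c["view"]).T)[...,:3]
    T=np.eye(4); T[:3,:3]=st["tool_rot"]; T[:3,3]=st["position"]
    return (p@(T@np.array(c["tool_from_camera"])).T)[...,:3]
E
python3 - <<'E'
from h import *
np.set_printoptions(precision=4,suppress=True)
for n in ["scene","side"]:
    im,d=cams.get_image(n); cv2.imwrite(f"pics/{n}0.png",im[:,:,::-1])
    for q in ["pale_house","brown_house","green_house","brown_tin","green_tin","white_tin","call","glue"]:
        r=cams.outline_of(n,q)
        for o in r[:2]:
            m=o["mask"]&(d>0); v,u=np.nonzero(m)
            if len(u)<5: continue
            P=world(n,u.astype(float),v.astype(float),d[m])
            zt=np.percentile(P[:,2],98); T=P[P[:,2]>zt-.008]
            print(n,q,round(o["p"],2),np.round([u.mean(),v.mean()]),"ztop",round(zt,3),"top mid",(T.min(0)+T.max(0))/2,"ext",np.ptp(T,axis=0),"med",np.median(P,0))
    for q in ["pale_ridge","brown_lid","call_top"]:
        for o in cams.mark_of(n,q)[:1]:
            u,v=o["location"][0]*640,o["location"][1]*400; dd=d[int(v),int(u)]
            print(n,q,o["p"],u,v,world(n,np.array(u),np.array(v),dd))
s=observe();print(s["position"],s["tool_rot"],s["ft_force"],s["time_s"])
E
```

```text
scene pale_house 0.79 [228. 215.] ztop 0.162 top mid [ 0.6588 -0.2268  0.1592] ext [0.1263 0.0386 0.0108] med [ 0.6824 -0.2013  0.1054]
scene brown_house 0.77 [354. 286.] ztop 0.164 top mid [0.6583 0.2416 0.1617] ext [0.1169 0.0536 0.0108] med [0.6868 0.2542 0.1131]
scene green_house 0.86 [287. 244.] ztop 0.164 top mid [ 0.6463 -0.0003  0.1619] ext [0.1283 0.0222 0.0109] med [0.6701 0.0294 0.1105]
scene green_house 0.18 [293. 196.] ztop 0.094 top mid [ 0.4956 -0.0924  0.1258] ext [0.2045 0.1962 0.0801] med [ 0.447  -0.1397  0.0693]
scene brown_tin 0.77 [294. 195.] ztop 0.093 top mid [ 0.4972 -0.0909  0.1257] ext [0.2013 0.1921 0.08  ] med [ 0.4465 -0.1387  0.0705]
scene green_tin 0.69 [368. 231.] ztop 0.093 top mid [0.4992 0.1686 0.1258] ext [0.205  0.1166 0.0808] med [0.4506 0.1571 0.072 ]
scene white_tin 0.57 [332. 216.] ztop 0.093 top mid [0.4361 0.0156 0.0899] ext [0.0702 0.0685 0.01  ] med [0.4571 0.0281 0.0703]
scene white_tin 0.34 [293. 196.] ztop 0.094 top mid [ 0.4982 -0.0907  0.1258] ext [0.2077 0.1926 0.0801] med [ 0.4468 -0.1396  0.0667]
scene glue 0.69 [416. 253.] ztop 0
[... 1173 characters left out ...]
ed [0.4203 0.0009 0.0851]
side call 0.47 [387. 338.] ztop 0.025 top mid [ 0.4377 -0.36    0.0209] ext [0.0254 0.0275 0.0078] med [ 0.438  -0.3604  0.0203]
side glue 0.61 [243. 186.] ztop 0.111 top mid [0.4173 0.3008 0.1096] ext [0.023  0.0265 0.0095] med [0.4116 0.2876 0.0664]
side glue 0.37 [271. 213.] ztop 0.093 top mid [0.4257 0.1469 0.09  ] ext [0.07  0.068 0.01 ] med [0.417  0.1276 0.0809]
side pale_ridge 0.95 416.51200000000006 232.79999999999998 [ 0.6529 -0.2344  0.1599]
side call_top 0.61 386.17600000000004 335.67999999999995 [ 0.4412 -0.3547  0.0199]
[0.1503 0.529  0.25  ] [[-0.9619  0.2733  0.    ]
 [ 0.2733  0.9619  0.    ]
 [-0.      0.     -1.    ]] [-0.2854 -0.1949  0.2613] 1.2
```

```bash
python3 -c "
import cv2,numpy as np
a=cv2.imread('pics/scene0.png');b=cv2.imread('pics/side0.png')
cv2.imwrite('pics/both.png',np.vstack([a[80:380],b[90:390]])[:, :])"
```

```text
(no output)
```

View pics/both.png

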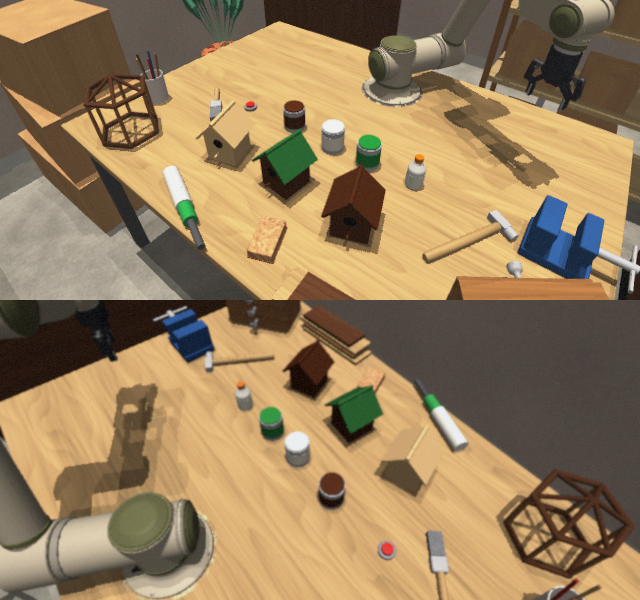

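The bare house is at scene px (228,135 in the crop), the brown tin at (294,115) and the red button at (250,105). In the side view the button is at (387,249) in its crop. This agrees with the network results: button (0.438,-0.360), ridge (0.655,-0.232), lid (0.422,-0.157).

Request:
{"op": "move_arm", "data": {
  "jaw": [0,0,0,0,0,0,0,0,0,0,0,0],
  "dp": [
    [-2.4,-2.3,-1.25],
    [-2.4,-2.3,-1.25],
    [-2.4,-2.3,-1.25],
    [-2.4,-2.3,-1.25],
    [-2.4,-2.3,-1.25],
    [-2.4,-2.3,-1.25],
    [-2.4,-2.3,-1.25],
    [-2.4,-2.3,-1.25],
    [-2.4,-2.3,-1.25],
    [-2.4,-2.3,-1.25],
    [-2.4,-2.3,-1.25],
    [-2.4,-2.3,-1.25]
  ],
  "turn": [
    [0,0,0],
    [0,0,0],
    [0,0,0],
    [0,0,0],
    [0,0,0],
    [0,0,0],
    [0,0,0],
    [0,0,0],
    [0,0,0],
    [0,0,0],
    [0,0,0],
    [0,0,0]
  ]
}}

```text
time_s: 2.2
position: [0.3522, 0.1833, 0.4009]
tool_rot: [[-0.962, 0.273, 0.001], [0.273, 0.962, 0.0], [-0.001, 0.0, -1.0]]
ft_force: [1.0, 0.6, -1.3]
grip_width: -0.0004
gripper_force: 0.0
```

Request:
{"op": "move_arm", "data": {
  "jaw": [0,0,0,0,0,0,0,0,0,0,0,0],
  "dp": [
    [-1.6,-3.5,0],
    [-1.6,-3.5,0],
    [-1.6,-3.5,0],
    [-1.6,-3.5,0],
    [-1.6,-3.5,0],
    [-1.6,-3.5,0],
    [-1.6,-3.5,0],
    [-1.6,-3.5,0],
    [-1.6,-3.5,0],
    [-1.6,-3.5,0],
    [-1.6,-3.5,0],
    [-1.6,-3.5,0]
  ],
  "turn": [
    [0,0,0],
    [0,0,0],
    [0,0,0],
    [0,0,0],
    [0,0,0],
    [0,0,0],
    [0,0,0],
    [0,0,0],
    [0,0,0],
    [0,0,0],
    [0,0,0],
    [0,0,0]
  ]
}}

```text
time_s: 3.2
position: [0.4216, -0.2736, 0.4001]
tool_rot: [[-0.962, 0.274, 0.0], [0.274, 0.962, -0.0], [-0.0, -0.0, -1.0]]
ft_force: [0.7, 0.4, 0.6]
grip_width: -0.0004
gripper_force: 0.0
```

Request:
{"op": "move_arm", "data": {
  "jaw": [0,0,0,0,0,0,0,0],
  "dp": [
    [-1.3,-2.6,0],
    [-1.3,-2.6,0],
    [-1.3,-2.6,0],
    [0,0,4],
    [0,0,4],
    [0,0,3],
    [0,0,3],
    [0,0,0]
  ],
  "turn": [
    [0,0,0],
    [0,0,0],
    [0,0,0],
    [0,0,0],
    [0,0,0],
    [0,0,0],
    [0,0,0],
    [0,0,0]
  ]
}}

```text
time_s: 3.87
position: [0.4367, -0.3558, 0.2545]
tool_rot: [[-0.962, 0.273, -0.007], [0.273, 0.962, 0.008], [0.009, 0.006, -1.0]]
ft_force: [0.2, -0.2, -1.0]
grip_width: -0.0001
gripper_force: 0.0
```

```bash
cat > w.py <<'E'
from h import *
import sys
np.set_printoptions(precision=4,suppress=True)
s=observe(); im,d=cams.get_image("wrist"); cv2.imwrite("pics/%s.png"%sys.argv[1],im[:,:,::-1])
print(s["position"],s["time_s"],s["ft_force"])
for q in sys.argv[2:]:
    for o in cams.outline_of("wrist",q)[:1]:
        m=o["mask"]&(d>0); v,u=np.nonzero(m)
        P=world("wrist",u.astype(float),v.astype(float),d[m],s)
        zt=np.percentile(P[:,2],97); T=P[P[:,2]>zt-.006]
        print(q,o["p"],u.mean(),v.mean(),zt,(T.min(0)+T.max(0))/2,np.ptp(T,axis=0))
hsv=cv2.cvtColor(im,cv2.COLOR_RGB2HSV); m=((hsv[...,0]<6)|(hsv[...,0]>174))&(hsv[...,1]>180)&(hsv[...,2]>110)&(d>0)
v,u=np.nonzero(m)
if len(u):
    P=world("wrist",u.astype(float),v.astype(float),d[m],s); P=P[P[:,2]>.017]; print("red",len(P),np.median(P,0),(P.min(0)+P.max(0))/2,np.ptp(P,axis=0))
E
python3 w.py w1 call pale_house brown_tin
```

```text
[ 0.4367 -0.3558  0.2545] 3.8667 [ 0.1554 -0.2439 -0.9928]
call 0.72 319.2068965517241 182.79885057471265 0.023518373787254843 [ 0.4408 -0.3582  0.0212] [0.0309 0.0311 0.0069]
pale_house 0.65 478.9792434529583 299.90300678952474 0.13445434931870343 [ 0.5306 -0.2646  0.2223] [0.1878 0.1158 0.1877]
brown_tin 0.98 502.0172467371038 123.73865755127409 0.09135502761788791 [ 0.4253 -0.1533  0.0891] [0.0717 0.0701 0.0075]
red 354 [ 0.4426 -0.3575  0.0221] [ 0.4421 -0.3586  0.0223] [0.0249 0.0277 0.0046]
```

View pics/w1.png

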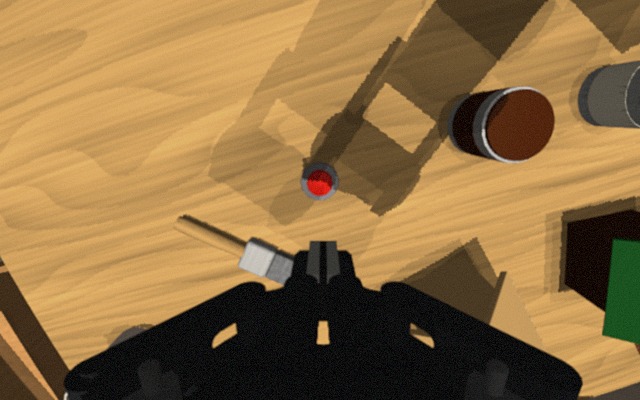

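The red button shows at (319,183), at about (0.441,-0.358). I'm almost right above it, so I go down.

Request:
{"op": "move_arm", "data": {
  "jaw": [0,0,0,0,0,0,0,0],
  "dp": [
    [-0.3,-0.1,3.5],
    [0,0,4],
    [0,0,4],
    [0,0,4],
    [0,0,3],
    [0,0,1.5],
    [0,0,0],
    [0,0,0]
  ],
  "turn": [
    [0,0,0],
    [0,0,0],
    [0,0,0],
    [0,0,0],
    [0,0,0],
    [0,0,0],
    [0,0,0],
    [0,0,0]
  ]
}}

```text
time_s: 4.73
position: [0.4414, -0.36, 0.0614]
tool_rot: [[-0.962, 0.273, 0.001], [0.273, 0.962, -0.002], [-0.002, -0.001, -1.0]]
ft_force: [-0.1, -0.1, 0.5]
grip_width: 0.0
gripper_force: 0.0
```

Request:
{"op": "move_arm", "data": {
  "jaw": [0,0,0,0,0,0,0],
  "dp": [
    [0,0,1],
    [0,0,0.8],
    [0,0,0.4],
    [0,0,0.2],
    [0,0,0.1],
    [0,0,0],
    [0,0,0]
  ],
  "turn": [
    [0,0,0],
    [0,0,0],
    [0,0,0],
    [0,0,0],
    [0,0,0],
    [0,0,0],
    [0,0,0]
  ]
}}

```text
time_s: 5.32
position: [0.441, -0.3595, 0.0356]
tool_rot: [[-0.962, 0.273, 0.001], [0.273, 0.962, -0.001], [-0.001, -0.001, -1.0]]
ft_force: [1.3, -1.3, 4.0]
grip_width: 0.0003
gripper_force: 2.2
```

Request:
{"op": "move_arm", "data": {
  "jaw": [0,0,0,0,0,0],
  "dp": [
    [0,0,0.1],
    [0,0,0.1],
    [0,0,0.1],
    [0,0,0],
    [0,0,0],
    [0,0,0]
  ],
  "turn": [
    [0,0,0],
    [0,0,0],
    [0,0,0],
    [0,0,0],
    [0,0,0],
    [0,0,0]
  ]
}}

```text
time_s: 5.82
position: [0.441, -0.3595, 0.0344]
tool_rot: [[-0.962, 0.273, 0.002], [0.273, 0.962, -0.002], [-0.002, -0.002, -1.0]]
ft_force: [-4.4, 3.5, 24.5]
grip_width: -0.0001
gripper_force: 12.0
```

Force has passed the spring's 5 N, so the button is on its stop. Next I release it and go up.

Request:
{"op": "move_arm", "data": {
  "jaw": [0,0,0,0,0,0,0,0,0,0,0,0],
  "dp": [
    [0,0,-0.5],
    [0,0,-1],
    [0,0,-2],
    [0,0,-3],
    [0,0,-4],
    [0,0,-4],
    [0,0,-4],
    [0,0,-4],
    [0,0,-4],
    [0,0,-3.5],
    [0,0,0],
    [0,0,0]
  ],
  "turn": [
    [0,0,0],
    [0,0,0],
    [0,0,0],
    [0,0,0],
    [0,0,0],
    [0,0,0],
    [0,0,0],
    [0,0,0],
    [0,0,0],
    [0,0,0],
    [0,0,0],
    [0,0,0]
  ]
}}

```text
time_s: 6.82
position: [0.4406, -0.359, 0.3335]
tool_rot: [[-0.962, 0.273, 0.002], [0.273, 0.962, -0.002], [-0.002, -0.002, -1.0]]
ft_force: [0.2, -0.0, -0.5]
grip_width: -0.0001
gripper_force: 0.0
```

```bash
python3 w.py w2 call pale_house brown_tin
```

```text
[ 0.4406 -0.359   0.3335] 6.8167 [ 0.1917 -0.0397 -0.4931]
call 0.65 322.22762148337597 166.6214833759591 0.023472896078856827 [ 0.441  -0.3583  0.0212] [0.0304 0.0309 0.0072]
pale_house 0.67 455.14159292035396 279.16905706438814 0.16205003479281022 [ 0.5346 -0.2803  0.2715] [0.1954 0.094  0.2308]
brown_tin 0.71 322.4111675126904 166.55583756345177 0.023468939231705368 [ 0.441  -0.3583  0.0212] [0.0304 0.0309 0.0072]
red 223 [ 0.4436 -0.3587  0.0221] [ 0.4439 -0.3581  0.0219] [0.0216 0.0291 0.0059]
```

Request:
{"op": "move_arm", "data": {
  "jaw": [0,0,0,0,0,0,0,0,0,0],
  "dp": [
    [-2.2,2.3,0],
    [-2.2,2.3,0],
    [-2.2,2.3,0],
    [-2.2,2.3,0],
    [-2.2,2.3,0],
    [-2.2,2.3,0],
    [-2.2,2.2,0],
    [-1.8,2,0],
    [0,0,0],
    [0,0,0]
  ],
  "turn": [
    [0,0,0],
    [0,0,0],
    [0,0,0],
    [0,0,0],
    [0,0,0],
    [0,0,0],
    [0,0,0],
    [0,0,0],
    [0,0,0],
    [0,0,0]
  ]
}}

```text
time_s: 7.85
position: [0.656, -0.2321, 0.3297]
tool_rot: [[-0.962, 0.271, -0.003], [0.271, 0.962, 0.002], [0.003, 0.001, -1.0]]
ft_force: [-0.6, -0.9, -0.2]
grip_width: 0.0002
gripper_force: 0.0
```

```bash
cat >> w.py <<'E'
v,u=np.mgrid[0:400,0:640].astype(float)
P=world("wrist",u,v,d,s)[d>0.15]
C=np.array([.655,-.233]); T=P[(P[:,2]>.157)&(P[:,2]<.175)&(np.linalg.norm(P[:,:2]-C,axis=1)<.1)]
if len(T)>20:
    r=cv2.minAreaRect((T[:,:2]*1000).astype(np.float32)); print("ridge mm",r,T.mean(0),T[:,2].max(),len(T))
for o in cams.mark_of("wrist","pale_ridge")[:1]:
    a,b=o["location"][0]*640,o["location"][1]*400; print(o,world("wrist",np.array(a),np.array(b),d[int(b),int(a)],s))
E
python3 w.py w3 pale_house
```

```text
[ 0.656  -0.2321  0.3297] 7.85 [-0.6434 -0.8602 -0.2389]
pale_house 0.75 325.5124775091919 179.77587420793242 0.16384044111000715 [ 0.6579 -0.2311  0.2373] [0.1267 0.0492 0.1586]
red 421 [ 0.4418 -0.3569  0.0216] [ 0.4417 -0.3572  0.0217] [0.0296 0.03   0.0059]
ridge mm ((658.4989013671875, -230.75743103027344), (130.31619262695312, 12.162881851196289), 17.262800216674805) [ 0.6551 -0.2313  0.1627] 0.16642151486781764 1517
{'location': [0.5081, 0.4792], 'p': 0.86} [ 0.6574 -0.2281  0.1628]
```

View pics/w3.png

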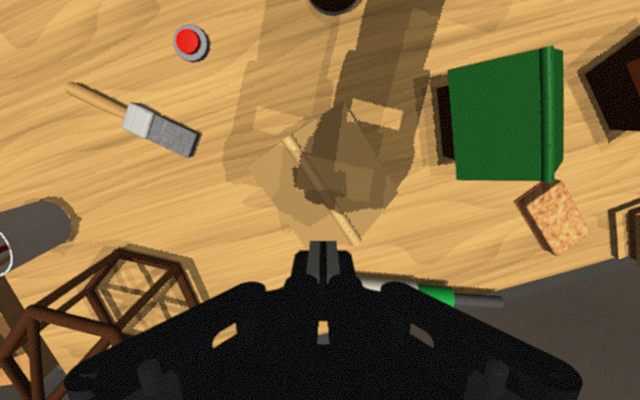

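The ridge runs from (287,140) to (357,242) and its middle is at (0.658,-0.231). The fingertips are right above it, so I go down to 3 cm.

Request:
{"op": "move_arm", "data": {
  "jaw": [0,0,0,0,0,0,0,0],
  "dp": [
    [-0.2,0.1,2],
    [0,0,3],
    [0,0,3],
    [0,0,2],
    [0,0,1.2],
    [0,0,0.5],
    [0,0,0],
    [0,0,0]
  ],
  "turn": [
    [0,0,0],
    [0,0,0],
    [0,0,0],
    [0,0,0],
    [0,0,0],
    [0,0,0],
    [0,0,0],
    [0,0,0]
  ]
}}

```text
time_s: 8.67
position: [0.6573, -0.2332, 0.2162]
tool_rot: [[-0.962, 0.274, 0.001], [0.274, 0.962, -0.001], [-0.001, -0.0, -1.0]]
ft_force: [0.7, 0.5, 1.1]
grip_width: -0.0001
gripper_force: 0.0
```

Request:
{"op": "move_arm", "data": {
  "jaw": [0,0,0,0,0,0,0,0,0,0,0,0],
  "dp": [
    [0,0,0],
    [0,0,0],
    [0,0,0],
    [0,0,0],
    [0,0,0],
    [0,0,0],
    [0,0,0],
    [0,0,0],
    [0,0,0],
    [0,0,0],
    [0,0,0],
    [0,0,0]
  ],
  "turn": [
    [0,0,0],
    [0,0,0],
    [0,0,0],
    [0,0,0],
    [0,0,0],
    [0,0,0],
    [0,0,0],
    [0,0,0],
    [0,0,0],
    [0,0,0],
    [0,0,0],
    [0,0,0]
  ]
}}

```text
time_s: 9.67
position: [0.6575, -0.2326, 0.215]
tool_rot: [[-0.962, 0.273, 0.0], [0.273, 0.962, -0.0], [-0.0, -0.0, -1.0]]
ft_force: [0.9, 0.5, 0.2]
grip_width: -0.0
gripper_force: 0.0
```

```bash
python3 w.py w4 pale_house
```

```text
[ 0.6575 -0.2326  0.215 ] 9.6667 [0.882  0.5041 0.1558]
pale_house 0.89 328.5752973389236 193.7084795071447 0.1636487266059252 [ 0.6514 -0.23    0.2013] [0.1136 0.0491 0.0872]
red 693 [ 0.4431 -0.3575  0.0217] [ 0.4428 -0.3572  0.0215] [0.0268 0.0294 0.0059]
ridge mm ((653.041259765625, -232.34703063964844), (119.2260971069336, 12.270618438720703), 17.473922729492188) [ 0.6348 -0.2366  0.1625] 0.16598344313637028 2502
{'location': [0.505, 0.5942], 'p': 0.9} [ 0.6597 -0.2313  0.1646]
```

Request:
{"op": "move_arm", "data": {
  "jaw": [0,0,0,0,0,0,0,0,0,0,0,0],
  "dp": [
    [0,0,0],
    [0,0,0],
    [0,0,0],
    [0,0,0],
    [0,0,0],
    [0,0,0],
    [0,0,0],
    [0,0,0],
    [0,0,0],
    [0,0,0],
    [0,0,0],
    [0,0,0]
  ],
  "turn": [
    [0,0,0],
    [0,0,0],
    [0,0,0],
    [0,0,0],
    [0,0,0],
    [0,0,0],
    [0,0,0],
    [0,0,0],
    [0,0,0],
    [0,0,0],
    [0,0,0],
    [0,0,0]
  ]
}}

```text
time_s: 10.82
position: [0.6575, -0.2326, 0.215]
tool_rot: [[-0.962, 0.273, -0.0], [0.273, 0.962, 0.0], [0.0, -0.0, -1.0]]
ft_force: [0.2, 0.5, -0.2]
grip_width: 0.0001
gripper_force: 0.0
```

Request:
{"op": "move_arm", "data": {
  "jaw": [0,0,0,0,0,0,0,0,0,0,0,0],
  "dp": [
    [0,0,0],
    [0,0,0],
    [0,0,0],
    [0,0,0],
    [0,0,0],
    [0,0,0],
    [0,0,0],
    [0,0,0],
    [0,0,-2],
    [0,0,-3.5],
    [0,0,-3.5],
    [0,0,-3.5]
  ],
  "turn": [
    [0,0,0],
    [0,0,0],
    [0,0,0],
    [0,0,0],
    [0,0,0],
    [0,0,0],
    [0,0,0],
    [0,0,0],
    [0,0,0],
    [0,0,0],
    [0,0,0],
    [0,0,0]
  ]
}}

```text
time_s: 11.82
position: [0.6571, -0.2323, 0.3417]
tool_rot: [[-0.962, 0.273, -0.0], [0.273, 0.962, 0.0], [0.0, 0.0, -1.0]]
ft_force: [0.7, 0.2, 1.6]
grip_width: 0.0
gripper_force: 0.0
```

Request:
{"op": "move_arm", "data": {
  "jaw": [0,0,0,0,0,0,0,0,0,0],
  "dp": [
    [2.6,0.1,0],
    [3.5,0.2,0],
    [3.5,0.2,0],
    [3.5,0.2,0],
    [3.5,0.2,0],
    [3.5,0.2,0],
    [2.5,0,0],
    [2,0,0],
    [0,0,0],
    [0,0,0]
  ],
  "turn": [
    [0,0,0],
    [0,0,0],
    [0,0,0],
    [0,0,0],
    [0,0,0],
    [0,0,0],
    [0,0,0],
    [0,0,0],
    [0,0,0],
    [0,0,0]
  ]
}}

```text
time_s: 12.65
position: [0.4235, -0.1546, 0.3407]
tool_rot: [[-0.962, 0.274, 0.001], [0.274, 0.962, -0.001], [-0.002, -0.001, -1.0]]
ft_force: [-0.3, -0.3, -0.2]
grip_width: 0.0001
gripper_force: 0.0
```

```bash
python3 w.py w5 brown_tin
```

```text
[ 0.4235 -0.1546  0.3407] 12.65 [-0.2965 -0.2817 -0.185 ]
brown_tin 0.86 323.9106817353263 172.4633612832665 0.09142529116726103 [ 0.4256 -0.1518  0.0891] [0.0721 0.0733 0.0072]
red 268 [ 0.4399 -0.3561  0.0218] [ 0.4402 -0.3569  0.0211] [0.0287 0.0283 0.0066]
```

View pics/w5.png

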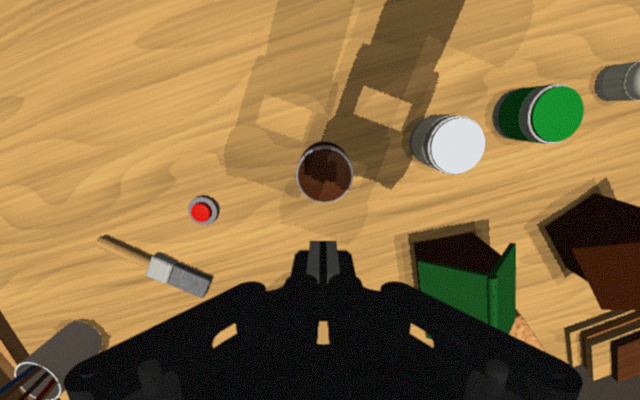

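The brown lid shows at (324,172), at about (0.425,-0.153). I go down to 3 cm above it and hold.

Request:
{"op": "move_arm", "data": {
  "jaw": [0,0,0,0,0,0,0,0,0,0,0],
  "dp": [
    [-0.1,0.2,3],
    [0,0,3.5],
    [0,0,3.5],
    [0,0,3.5],
    [0,0,3],
    [0,0,2],
    [0,0,1],
    [0,0,0.5],
    [0,0,0],
    [0,0,0],
    [0,0,0]
  ],
  "turn": [
    [0,0,0],
    [0,0,0],
    [0,0,0],
    [0,0,0],
    [0,0,0],
    [0,0,0],
    [0,0,0],
    [0,0,0],
    [0,0,0],
    [0,0,0],
    [0,0,0]
  ]
}}

```text
time_s: 13.72
position: [0.4259, -0.1534, 0.1407]
tool_rot: [[-0.962, 0.273, 0.001], [0.273, 0.962, -0.001], [-0.001, -0.001, -1.0]]
ft_force: [-0.7, 0.2, -0.3]
grip_width: 0.0
gripper_force: 0.0
```

Request:
{"op": "move_arm", "data": {
  "jaw": [0,0,0,0,0,0,0,0,0,0,0,0],
  "dp": [
    [0,0,0],
    [0,0,0],
    [0,0,0],
    [0,0,0],
    [0,0,0],
    [0,0,0],
    [0,0,0],
    [0,0,0],
    [0,0,0],
    [0,0,0],
    [0,0,0],
    [0,0,0]
  ],
  "turn": [
    [0,0,0],
    [0,0,0],
    [0,0,0],
    [0,0,0],
    [0,0,0],
    [0,0,0],
    [0,0,0],
    [0,0,0],
    [0,0,0],
    [0,0,0],
    [0,0,0],
    [0,0,0]
  ]
}}

```text
time_s: 14.72
position: [0.4253, -0.1531, 0.14]
tool_rot: [[-0.962, 0.273, -0.0], [0.273, 0.962, 0.0], [0.0, -0.0, -1.0]]
ft_force: [0.2, -0.5, 0.7]
grip_width: 0.0001
gripper_force: 0.0
```

```bash
python3 w.py w6 brown_tin
```

```text
[ 0.4253 -0.1531  0.14  ] 14.7167 [ 0.1624 -0.4661  0.7094]
brown_tin 0.68 322.1394355110761 212.9088046778365 0.091124222005442 [ 0.422  -0.1518  0.1163] [0.0661 0.0727 0.0623]
red 692 [ 0.4399 -0.3561  0.0216] [ 0.4401 -0.3572  0.0207] [0.0295 0.0314 0.0054]
```

Request:
{"op": "move_arm", "data": {
  "jaw": [0,0,0,0,0,0,0,0,0,0,0,0],
  "dp": [
    [0,0,0],
    [0,0,0],
    [0,0,0],
    [0,0,0],
    [0,0,0],
    [0,0,0],
    [0,0,0],
    [0,0,0],
    [0,0,0],
    [0,0,0],
    [0,0,0],
    [0,0,0]
  ],
  "turn": [
    [0,0,0],
    [0,0,0],
    [0,0,0],
    [0,0,0],
    [0,0,0],
    [0,0,0],
    [0,0,0],
    [0,0,0],
    [0,0,0],
    [0,0,0],
    [0,0,0],
    [0,0,0]
  ]
}}

```text
time_s: 15.87
position: [0.4254, -0.1531, 0.14]
tool_rot: [[-0.962, 0.273, 0.0], [0.273, 0.962, -0.0], [-0.0, -0.0, -1.0]]
ft_force: [0.1, 0.4, -0.3]
grip_width: -0.0003
gripper_force: 0.0
```

Request:
{"op": "move_arm", "data": {
  "jaw": [0,0,0,0,0,0,0,0,0,0,0,0],
  "dp": [
    [0,0,0],
    [0,0,0],
    [0,0,0],
    [0,0,0],
    [0,0,0],
    [0,0,0],
    [0,0,0],
    [0,0,0],
    [0,0,0],
    [0,0,0],
    [0,0,0],
    [0,0,0]
  ],
  "turn": [
    [0,0,0],
    [0,0,0],
    [0,0,0],
    [0,0,0],
    [0,0,0],
    [0,0,0],
    [0,0,0],
    [0,0,0],
    [0,0,0],
    [0,0,0],
    [0,0,0],
    [0,0,0]
  ]
}}

```text
time_s: 16.87
position: [0.4254, -0.1531, 0.14]
tool_rot: [[-0.962, 0.273, -0.0], [0.273, 0.962, -0.0], [-0.0, -0.0, -1.0]]
ft_force: [0.3, -0.3, 0.2]
grip_width: -0.0002
gripper_force: 0.0
```

```bash
python3 -c "
from rig import ticket
print(ticket.close_job())"
```

```text
the job is handed in; nothing more can be done
None
```

The job is handed in at about 17 s: I pressed the call button to its stop and it came back up, then held about 3 cm above the pale house's ridge for over 2 s, and finished about 3 cm above the brown tin's lid after over 3 s there, touching only the button.

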